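Release a dirty filter cassette with a pin tool and lay it flat

ROBOT

A 6-joint arm with a two-finger parallel gripper is mounted at the origin on a cart in front of the work surface, level with it; the furniture and walls round the work are solid. World frame = base frame: x ahead of the robot, y to its left, z up, the work surface at z = 0. Lengths are in mm, angles in rad, forces in N, time in s.
With the tool pointing down it reaches from about 300 to 775 mm from the base axis. Payload 14.6 kg.
Tool frame: the origin (TCP) lies on the centre line of the jaws, within the pads' length; the fingertips stand 19 mm ahead of it and the grasp point (between the pads) is the TCP (bot.tip_reach is the distance from the TCP to the fingertips, in mm); y points along the fingers, x is the direction in which the jaws open and shut, and the axes are right-handed (so a half turn about y gives the same grasp; the last joint's range is limited). The gripper opens to 85 mm and grips with 20 to 120 N. Pads are 22 mm wide; open, the fingers measure 114 mm over their backs; the gripper's body (76 mm by 85 mm) begins 54 mm behind the grasp point. The pads swing forward as they close: fully open they stand 13 mm farther back than shut.
Start: joints at [1.188, 0.3, 1.521, -0, 1.321, -0.067], TCP at [170.815, 522.792, 250.281] pointing down, gripper open.
Joint ranges: [-3.03, 3.03], [-0.79, 2.21], [0.23, 2.52], [-1.04, 4.18], [0, 3.07], [-2.55, 2.55]. Speed limits (rad/s): [2.22, 2.22, 2.57, 3.14, 3.14, 3.14].

INTERFACE

Orientations are given as a unit quaternion [w, x, y, z].
In Python, from rig import bot gives the robot as it stands. Calls block until the motion is done:
- bot.move_to(position, orientation): joint-space move of the TCP to a pose.
- bot.servo_line(position, attitude=None, speed=150, until_force=None): straight line of the TCP; attitude=None keeps the orientation; speed is the mean speed in mm/s. With until_force (N) it stops when the force on the tool has changed by that much, and returns True; else False.
- bot.move_joints(angles): joint-space move.
- bot.move_gripper(opening, grip_force=None): finger opening in mm; grip_force is the grip in N (None keeps the last); returns when the fingers have stopped.
- bot.dwell(seconds).
- bot.ik(position, orientation): joint angles nearest the present ones, or None.
- bot.read_state(): the state.
- bot.read_camera(name): name is "scene" or "top" or "wrist"; returns a dict with "image" (400x640x3 uint8, blue, green, red), "depth" (400x640 float32, mm along the optical axis (not along the pixel's ray), 0 where there is no reading), "fovy" (degrees; the focal length in pixels is half the picture's height over the tangent of half this angle, whatever the lens; pixels are square), "cx", "cy" (the principal point, pixels), "eye" and "attitude" of the camera in the world; the wrist camera has in their place "mount" (4x4, takes a point from camera to tool coordinates, whose origin is the TCP and whose axes are the tool frame's). Camera axes: x right, y down, z forward; pixel columns grow to the right and rows downward; lengths in mm; the calibration is good to about 2 mm. A picture is of the moment at which its call begins: read the wrist's pose just before it.
A pose or a line that the arm cannot do raises bot.MotionError and nothing moves.
- bot.finish_job(): hands the job in, once; it reports no verdict.
The state is a dict: "clock": time; "joint_positions": joint angles; "qvel": joint speeds; "effort": joint torques, N m; "ee_pos": TCP position; "tool_rot": TCP orientation; "ft_force": force on the tool from outside, world axes, zero at the start; "moment": the same for the moment, N m; "grip_width": finger opening in mm.
Only numpy, scipy, OpenCV 4.12 (cv2) and the standard library are available. Lean on these libraries where they do the work, as an engineer would, in place of code of your own. Each camera call takes 0.05 s, during which the arm holds its last target.

TASK

Take the pin tool from its stand and, without touching the dirty filter cassette with the gripper, hold its recessed orange release button down with the pin while you push the cassette out along the dock until it stands fully clear of the dock's mouth; never force it against its catch. Then tip it over with the tool, without lifting it off the bench, so that it lies flat with its white pleated face up, and put the tool back in its stand. Leave the pliers, wire spool, pink box and loupe where they are.

Things in the scene. Friction and masses are not known exactly. Their poses are not given: they have to be found in the camera images.
- dock: fixed white dock of a small bench air cleaner. Origin on the bench in the middle of its slot; y points out of its open mouth (about to the robot's left), z up. Side walls 7 mm thick, inner faces at x +-16 mm, y -45 to 51 mm, 86 mm high; low feet out to x +-39 mm; closed fan housing at y -93 to -41 mm (62 mm wide, 86 mm high). No floor, open top
- dock_mouth (a point): centre of the dock's open mouth, 51 mm along the dock's y from its origin, 43 mm up
- cassette: loose grey filter cassette 28 (x) x 100 (y) x 76 (z) mm, about 0.16 kg, standing on its narrow edge on the bench in the dock's slot. Origin: centre of its underside, at start 12 mm along the dock's y (12 mm sticks out of the mouth); axes like the dock's. -x face (robot's side): white pleats; +x face: dark grille. Tips over once leaned some 20 deg
- cassette_center (a point): centre of the cassette, 38 mm above its underside
- release_button (a joint): orange spring button of the cassette: 0 up to 0.013 m fully down; 1.6 N to start, 4.6 N fully down; springs up when let go. Its tongue stands 8 mm above the cassette's top, on the mouth side of the well, behind the dock's lugs: with the button up the cassette slides only about 2 mm; pressed over 7 mm (10 is good) the tongue passes under the lugs
- button_pad (a point): centre of the button's pad, the face to press, at the bottom of an open well in the cassette's top: well 16 mm (x) by 18 mm (y), centred at cassette x 0, y -5 mm. With the button up the pad lies 8 mm below the cassette's top, 68 mm above the bench. A pin in the well can push the cassette by the well's wall
- pin_tool: loose pin tool, 60 g, upright in its stand. Origin 1 mm below the pin's tip, z up along the tool: steel pin 6 mm diameter at 1 to 45 mm, collar 26 mm diameter at 45 to 50 mm, blue handle 16 x 16 mm square (sides along x and y) at 50 to 106 mm, black end cap to 109 mm
- pin_tip (a point): lower end of the pin
- tool_stand: fixed aluminium block 70 x 70 x 55 mm, origin at the centre of its underside, with one upright through hole of 12 mm diameter in the middle; the pin hangs in it, the collar rests on the block's top, 55 mm above the bench (the tool's origin then 10 mm above the bench; the tool's sides along the block's)
- long_nose_pliers: pliers with blue grips, 62 x 134 x 12 mm, origin at the centre of the underside; leave alone
- solder_spool: reel of wire with blue flanges, 54 mm wide, 43 mm high, origin at the centre of the underside; leave alone
- pink_block: pink part box 40 x 55 x 20 mm, origin at the centre of the underside; leave alone
- loupe: black eye loupe 35 mm wide, 32 mm high, origin at the centre of the underside; leave alone
- catch_gap (a point): middle of the gap between two fixed steel catch lugs that reach in from the dock's walls, at dock x 0, y 36, z 83 mm; lugs y 30 to 42 mm, z 78 to 88 mm, gap 15 mm wide (x +-7.5 mm): the pin, not the tool's collar, can travel through it along y
Mind the look-alikes: they are no part of the job. What is shaped like the pin_tool but brown is not meant.

How it is judged:
By the outcome, as a careful person would: the job done as asked, in the order asked, and still so for the second after the job is handed in, with the robot touching nothing.
It also fails if it takes over 54 s, if anything falls off the work surface, if the arm or the gripper's body presses on something with over 40 N, if the wrist force passes 120 N, or if a joint passes its speed limit or range.

## Working session

There is one attempt and no reset: what is moved stays moved. The work goes in short steps, each a Python script; the robot and the scene stay as the last script left them, time stands still between calls to the robot, and variables do not carry over. Pictures are saved under pics/ and viewed, and the job is handed in when it is done.

```bash
ls; mkdir -p pics; cat > h.py <<'E'
import numpy as np, cv2
from rig import bot
from scipy.spatial.transform import Rotation as R
def rot(q): return R.from_quat([q[1],q[2],q[3],q[0]])
def quat(r):
    a=r.as_quat(); return [a[3],a[0],a[1],a[2]]
def cam(name):
    s=bot.read_state(); c=bot.read_camera(name)
    f=200/np.tan(np.radians(c['fovy'])/2)
    v,u=np.mgrid[0:400,0:640]; d=c['depth']
    P=np.stack([(u-c['cx'])/f*d,(v-c['cy'])/f*d,d],-1)
    if name=='wrist':
        M=np.array(c['mount']); P=P@M[:3,:3].T+M[:3,3]
        P=rot(s['tool_rot']).apply(P.reshape(-1,3)).reshape(P.shape)+np.array(s['ee_pos'])
    else:
        A=np.array(c['attitude'])
        Rm=A if A.shape==(3,3) else rot(A).as_matrix()
        P=P@Rm.T+np.array(c['eye'])
    P[d==0]=np.nan
    return c['image'],P,c
E
python3 - <<'E'
from h import *
s=bot.read_state(); print(s)
for n in ['scene','top','wrist']:
    im,P,c=cam(n); cv2.imwrite(f'pics/{n}0.png',im); np.save(f'pics/{n}0.npy',P)
    print(n,{k:v for k,v in c.items() if k not in('image','depth')})
E
```

```text
pics
{'clock': 0.0, 'joint_positions': array([ 1.18842522e+00,  3.00506347e-01,  1.52159363e+00, -1.29474607e-05,
        1.32071335e+00, -6.65926422e-02]), 'qvel': array([ 0.00141645, -0.00146478,  0.00155565, -0.00095535,  0.00114047,
       -0.00083703]), 'effort': array([ 3.05409398e-03, -5.43496764e+01, -3.61790764e+01,  2.67314942e-05,
        4.02984049e-03,  4.86561942e-05]), 'ee_pos': array([170.72613714, 522.60176484, 249.69666277]), 'tool_rot': array([-0.5721636 ,  0.57263027,  0.41480142, -0.41552758]), 'ft_force': array([-0.38184705,  0.16643692,  0.14536314]), 'moment': array([-0.04674151, -0.01313756, -0.07101953]), 'grip_width': 85.63846611230441}
scene {'fovy': 53.12795780133261, 'cx': 320.18497844232917, 'cy': 197.75221238461233, 'eye': array([ 202.18961482, -391.91231849,  543.6725909 ]), 'attitude': array([-0.45167051,  0.85785369, -0.21226193,  0.12257922])}
top {'fovy': 56.58606189121678, 'cx': 318.34251762492863, 'cy': 194.86623229487736, 'eye': array([481.15520687, 236.48289236, 942.24514834]), 'attitude': array([-0.01770559,  0.71052241, -0.70250549,  0.03647544])}
wrist {'fovy': 68.56968850955508, 'cx': 323.0282695085041, 'cy': 203.39105445825572, 'mount': array([[ 9.99999049e-01,  1.30531018e-03,  4.44133174e-04,
        -1.26123066e+00],
       [-3.27134968e-05, -2.99563647e-01,  9.54076318e-01,
        -1.21241160e+02],
       [ 1.37841168e-03, -9.54075426e-01, -2.99563319e-01,
         7.57242318e+01],
       [ 0.00000000e+00,  0.00000000e+00,  0.00000000e+00,
         1.00000000e+00]])}
```

View pics/scene0.png

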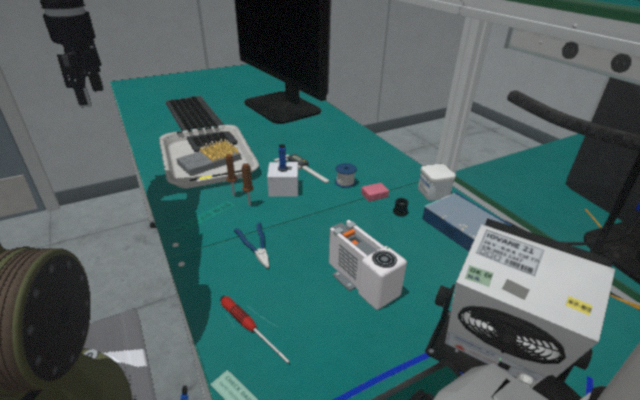

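View pics/top0.png

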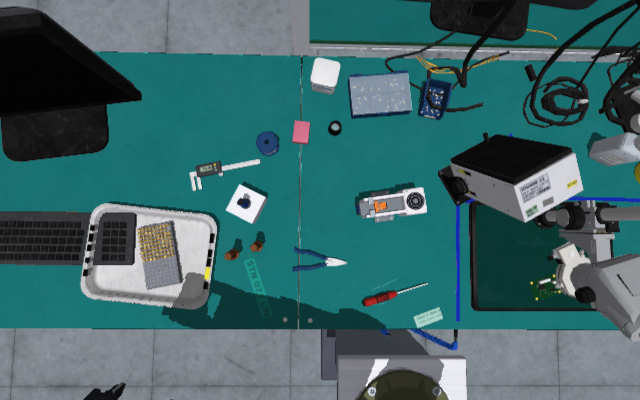

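View pics/wrist0.png

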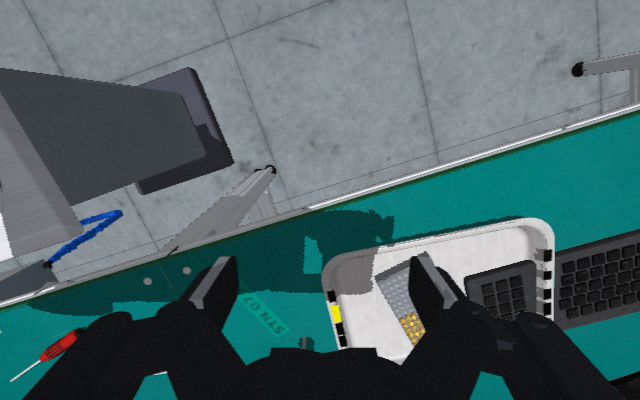

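The top view shows these candidates for the pin tool: the blue tool in the white block at top (245,202), brown look-alikes at (232,252) and (258,244), and a red screwdriver at (380,298). I choose the blue one. The dock is at about (390,203), mouth to the left. Next: crops and measurement.

```bash
python3 - <<'E'
from h import *
im=cv2.imread('pics/top0.png'); P=np.load('pics/top0.npy')
a=cv2.resize(im[170:270,210:300],None,fx=4.4,fy=4.4,interpolation=cv2.INTER_CUBIC)
b=cv2.resize(im[170:270,340:440],None,fx=4,fy=4,interpolation=cv2.INTER_CUBIC)
a=cv2.resize(a,(396,400))
cv2.imwrite('pics/crop1.png',np.hstack([a,b]))
def rect(u0,u1,v0,v1,z0,z1,lab):
    Q=P[v0:v1,u0:u1].reshape(-1,3); Q=Q[(Q[:,2]>z0)&(Q[:,2]<z1)]
    r=cv2.minAreaRect(Q[:,:2].astype(np.float32)); print(lab,len(Q),r,Q[:,2].mean(),Q[:,2].std())
rect(220,275,178,230,45,65,'stand top')
rect(225,275,178,230,100,130,'tool cap')
rect(350,440,170,225,80,95,'dock top')
rect(395,440,170,225,80,95,'housing top')
rect(340,440,170,225,70,79,'cassette top')
rect(340,440,170,240,1,999,'all')
# bench
for (u,v) in [(300,230),(280,180),(440,240),(350,240)]: print((u,v),P[v,u])
Q=P[170:235,340:440]; z=np.nan_to_num(Q[...,2])
cv2.imwrite('pics/dockz.png',cv2.resize(np.clip(z*2.5,0,255).astype(np.uint8),None,fx=6,fy=6,interpolation=cv2.INTER_NEAREST))
E
```

```text
stand top 798 ((527.6910400390625, 386.95159912109375), (70.38090515136719, 69.957763671875), 63.98332595825195) 55.52286193768517 1.9983247173812018
tool cap 62 ((527.8739013671875, 386.7033996582031), (16.583547592163086, 16.03400993347168), 64.31755065917969) 115.74557913810686 4.9533495879731175
dock top 899 ((529.692626953125, 35.97856903076172), (61.7866096496582, 146.83941650390625), 9.398272514343262) 86.39323753027014 2.1041458655358736
housing top 625 ((535.6614379882812, 1.5604362487792969), (61.755767822265625, 77.36329650878906), 8.52492904663086) 86.35336521800929 1.973598703537802
cassette top 396 ((525.6549072265625, 65.0406723022461), (57.47929382324219, 104.96221160888672), 9.02000904083252) 76.14488269891665 1.8161779463317282
all 3945 ((532.0350341796875, 29.130706787109375), (176.48497009277344, 255.83950805664062), 0.5244006514549255) 31.9686408847254 38.158821520534225
(300, 230) [464.18005673 257.22940396  -1.80373893]
(280, 180) [ 5.90424195e+02  3.09834572e+02 -1.31889093e-01]
(440, 240) [442.62709309 -96.80812001   5.75268991]
(350, 240) [4.40313962e+02 1.30671913e+02 3.71174731e-01]
```

View pics/crop1.png

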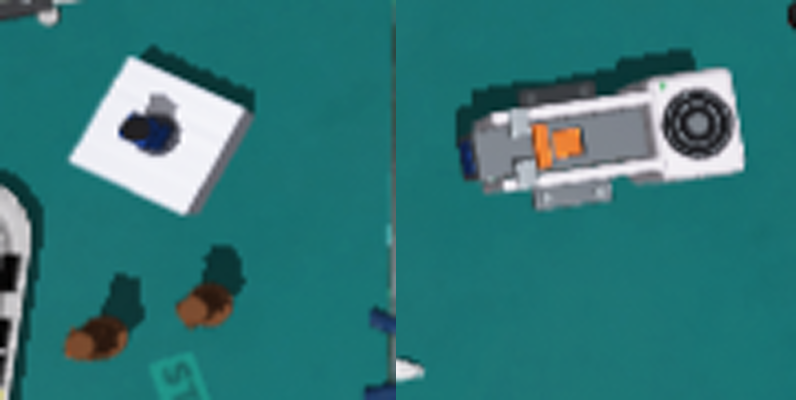

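View pics/dockz.png

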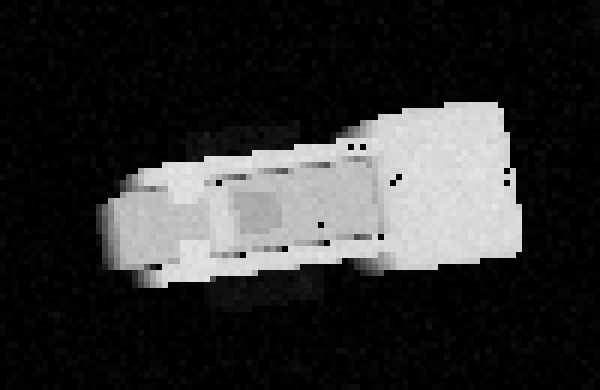

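The crop confirms the blue tool upright in its white block, with brown ones loose beside it. In the dock, the orange button sits between walls and two lugs, left of the fan housing.

```bash
cat >> h.py <<'E'
def down(a):
    a=np.radians(a); x=np.array([np.cos(a),np.sin(a),0]);y=np.array([0,0,-1.]);z=np.cross(x,y)
    return quat(R.from_matrix(np.stack([x,y,z],1)))
E
python3 - <<'E'
from h import *
s=bot.read_state(); print(rot(s['tool_rot']).as_matrix().round(3))
for a in (64.1,-25.9,154.1,-115.9):
    for p in ((527.7,387,175),(527.7,387,92),(526,60,150),(500,170,150)):
        q=bot.ik(list(p),down(a)); print(a,p,None if q is None else np.round(q,2))
E
```

```text
[[ 0.311 -0.    -0.951]
 [ 0.951 -0.001  0.311]
 [-0.001 -1.     0.   ]]
64.1 (527.7, 387, 175) [ 0.58  0.6   1.28 -0.    1.27 -0.54]
64.1 (527.7, 387, 92) [ 0.58  0.69  1.34 -0.    1.12 -0.54]
64.1 (526, 60, 150) [ 0.04  0.36  1.69 -0.    1.09 -1.07]
64.1 (500, 170, 150) [ 0.26  0.36  1.69 -0.    1.09 -0.86]
-25.9 (527.7, 387, 175) [ 0.58  0.6   1.28 -0.    1.27  1.03]
-25.9 (527.7, 387, 92) [ 0.58  0.69  1.34 -0.    1.12  1.03]
-25.9 (526, 60, 150) [ 0.04  0.36  1.69 -0.    1.09  0.5 ]
-25.9 (500, 170, 150) [ 0.26  0.36  1.69 -0.    1.09  0.71]
154.1 (527.7, 387, 175) [ 0.58  0.6   1.28 -0.    1.27 -2.11]
154.1 (527.7, 387, 92) [ 0.58  0.69  1.34 -0.    1.12 -2.11]
154.1 (526, 60, 150) None
154.1 (500, 170, 150) [ 0.26  0.36  1.69 -0.    1.09 -2.43]
-115.9 (527.7, 387, 175) None
-115.9 (527.7, 387, 92) None
-115.9 (526, 60, 150) [ 0.04  0.36  1.69 -0.    1.09  2.07]
-115.9 (500, 170, 150) [ 0.26  0.36  1.69 -0.    1.09  2.28]
```

```bash
python3 - <<'E'
from h import *
bot.move_to([527.7,387,215],down(64.1))
bot.move_gripper(50,60)
im,P,c=cam('wrist'); cv2.imwrite('pics/w1.png',im); np.save('pics/w1.npy',P)
s=bot.read_state(); print(s['clock'],s['ee_pos'],s['grip_width'],s['ft_force'])
Q=P.reshape(-1,3)
for z0,z1,l in((50,62,'stand'),(116,122,'cap')):
    q=Q[(Q[:,2]>z0)&(Q[:,2]<z1)&(np.hypot(Q[:,0]-527,Q[:,1]-387)<60)]
    print(l,len(q),cv2.minAreaRect(q[:,:2].astype(np.float32)) if len(q) else 0, q.mean(0))
E
```

```text
2.0667 [527.6273764  387.10443099 215.04981267] 50.18833609999951 [ 0.3963828   0.09634783 -0.30191193]
stand 4117 ((527.8692016601562, 386.11627197265625), (70.10922241210938, 70.5248794555664), 63.83108901977539) [524.31480055 387.9298013   52.91131857]
cap 232 ((527.3245239257812, 386.12542724609375), (14.274262428283691, 14.288046836853027), 64.0085678100586) [527.3269268  386.23391351 116.80197984]
```

View pics/w1.png

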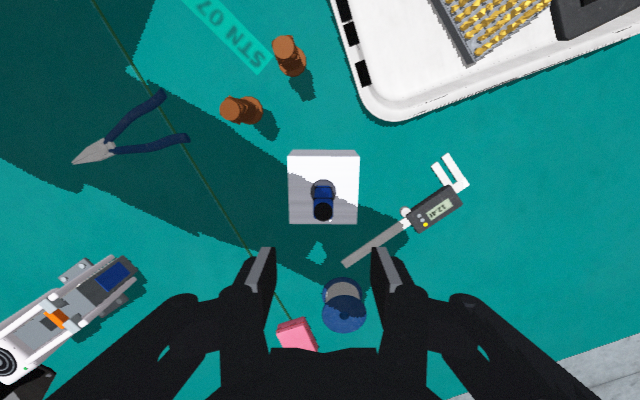

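The wrist view shows the blue tool at (323,200) in its block, between the jaw lines. Both cameras agree to 1 mm, so I'll grasp it.

```bash
python3 - <<'E'
from h import *
o=down(64.0)
bot.servo_line([527.6,386.5,94],o,speed=100)
bot.move_gripper(8,70)
s=bot.read_state(); print(s['clock'],s['ee_pos'],s['grip_width'],s['ft_force'])
bot.servo_line([527.6,386.5,180],speed=80)
s=bot.read_state(); print(s['clock'],s['ee_pos'],s['grip_width'],s['ft_force'])
# above the dock, offset, to look
th=np.radians(9.2); X=np.array([np.cos(th),np.sin(th)]);Y=np.array([-np.sin(th),np.cos(th)])
O=np.array([529.7,36.0])+21*Y
p=O+Y*70-X*50
bot.move_to([p[0],p[1],230],down(64))
im,P,c=cam('wrist'); cv2.imwrite('pics/w2.png',im); np.save('pics/w2.npy',P)
s=bot.read_state(); print(s['clock'],s['ee_pos'],s['grip_width'],s['ft_force'])
E
```

```text
3.825 [527.77846479 386.61044135  94.45800174] 14.896108013054496 [-0.92069021 -0.38632779  3.84198111]
5.05 [527.42876818 386.37146181 179.29394072] 15.296840063824005 [ 0.24765687  0.39708022 -0.6744014 ]
6.1833 [466.16001059 118.68261924 229.74872539] 14.866375869984706 [-0.2301962  -0.64207723 -1.00087207]
```

View pics/w2.png

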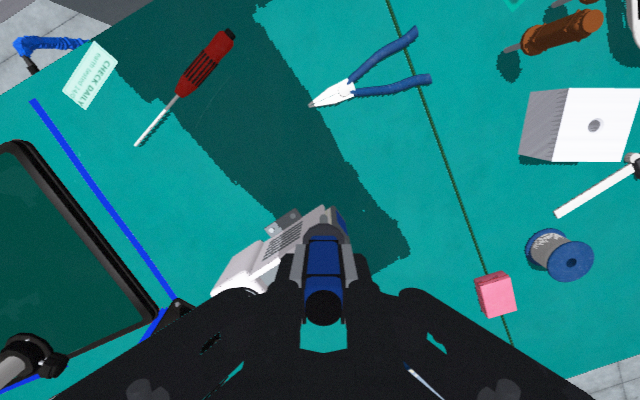

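The wrist view shows the blue handle upright in the jaws at (322,265), with the pin hidden below it and the stand now empty at (595,125). Now I'll refine the dock pose from the top cloud, with the arm out of its view.

```bash
python3 - <<'E'
from h import *
from scipy.optimize import least_squares
P=np.load('pics/top0.npy'); im=cv2.imread('pics/top0.png')
# orange pad/tongue
hsv=cv2.cvtColor(im,cv2.COLOR_BGR2HSV)
def orange(im,P,lab):
    hsv=cv2.cvtColor(im,cv2.COLOR_BGR2HSV)
    m=cv2.inRange(hsv,(5,150,120),(20,255,255))>0
    q=P[m]; q=q[(np.hypot(q[:,0]-526,q[:,1]-60)<60)]
    for z0,z1 in((60,73),(78,90)):
        k=q[(q[:,2]>z0)&(q[:,2]<z1)]
        if len(k)>4: print(lab,z0,len(k),cv2.minAreaRect(k[:,:2].astype(np.float32)),k.mean(0))
orange(im,P,'top'); 
P1=np.load('pics/w1.npy');im1=cv2.imread('pics/w1.png'); orange(im1,P1,'w1')
def dock(P,lab):
    Q=P.reshape(-1,3); q=Q[(abs(Q[:,2]-86)<4)&(np.hypot(Q[:,0]-529,Q[:,1]-36)<110)]
    r=cv2.minAreaRect(q[:,:2].astype(np.float32)); print(lab,len(q),r)
dock(P,'top'); dock(P1,'w1')
ims,Ps=cv2.imread('pics/scene0.png'),np.load('pics/scene0.npy'); dock(Ps,'scene'); orange(ims,Ps,'scene')
# fresh top + scene
for n in('top','scene'):
    im,Pn,c=cam(n); cv2.imwrite(f'pics/{n}1.png',im); np.save(f'pics/{n}1.npy',Pn)
cv2.imwrite('pics/s1c.png',cv2.resize(im[140:320,280:520],None,fx=3,fy=3,interpolation=cv2.INTER_CUBIC))
E
```

```text
top 60 40 ((526.2495727539062, 62.84507369995117), (14.278017044067383, 14.3116455078125), 1.6291965246200562) [526.06168457  61.84869437  68.46796622]
top 78 39 ((522.9923095703125, 79.58797454833984), (23.633922576904297, 7.616004467010498), 10.032413482666016) [522.51212347  79.83646701  84.31355475]
w1 60 7 ((531.5958862304688, 54.33420181274414), (12.652884483337402, 5.948606491088867), 39.309085845947266) [529.73110205  54.22923749  66.28738013]
w1 78 167 ((522.5778198242188, 84.07682800292969), (23.329763412475586, 20.883501052856445), 7.40596342086792) [523.05553016  79.7720603   81.12824631]
top 833 ((530.100341796875, 34.866058349609375), (61.514747619628906, 142.68798828125), 9.251047134399414)
w1 2049 ((532.0665283203125, 36.10693359375), (50.54779052734375, 145.67332458496094), 12.612853050231934)
scene 1263 ((531.8341674804688, 33.66875076293945), (59.943397521972656, 142.92129516601562), 6.978505611419678)
scene 60 14 ((530.0047607421875, 65.56120300292969), (10.645389556884766, 6.088565349578857), 83.09492492675781) [529.87852735  65.70706296  68.91718926]
scene 78 42 ((523.3807373046875, 77.84384155273438), (21.78123664855957, 7.655843734741211), 5.231814384460449) [523.45223906  76.89322313  83.88790918]
```

View pics/s1c.png

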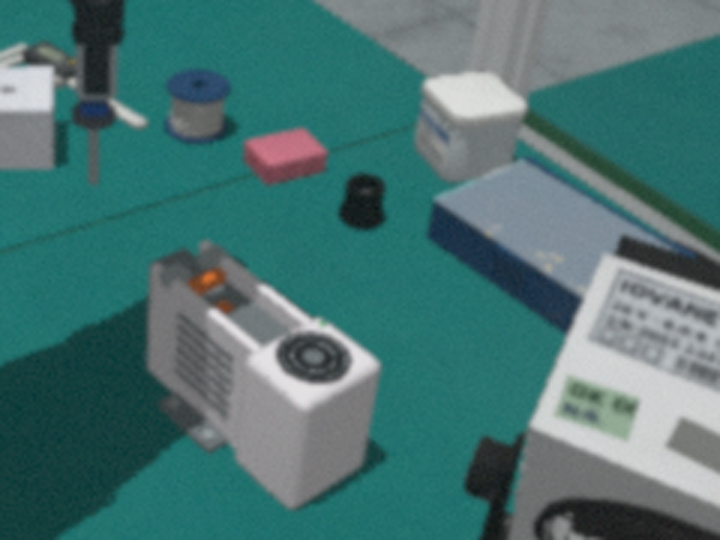

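```bash
cat >> h.py <<'E'
th=np.radians(9.2); X=np.array([np.cos(th),np.sin(th)]);Y=np.array([-np.sin(th),np.cos(th)])
O=np.array([526.7,56.1])
H=83.4
def W(x,y,tip): 
    p=O+X*x+Y*y; return [p[0],p[1],tip+H]
def st():
    s=bot.read_state(); d=s['ee_pos'][:2]-O
    print('t %.2f dock x %.1f y %.1f tip %.1f F %s g %.1f'%(s['clock'],d@X,d@Y,s['ee_pos'][2]-H,s['ft_force'].round(2),s['grip_width'])); return s
E
python3 - <<'E'
from h import *
bot.servo_line(W(0,9,110),speed=150); st()
bot.servo_line(W(0,9,78),speed=80); st()
print(bot.servo_line(W(0,9,66),speed=25,until_force=9)); st()
im,P,c=cam('scene'); cv2.imwrite('pics/s2.png',cv2.resize(im[180:320,310:420],None,fx=5,fy=4.2,interpolation=cv2.INTER_CUBIC))
E
```

```text
t 7.02 dock x -0.1 y 9.3 tip 110.2 F [-0.25  0.34 -0.79] g 15.1
t 7.57 dock x 0.0 y 9.1 tip 78.1 F [-0.13  0.13 -0.06] g 14.7
False
t 8.20 dock x 0.1 y 9.0 tip 66.1 F [-0.23 -0.72  1.56] g 15.5
```

View pics/s2.png

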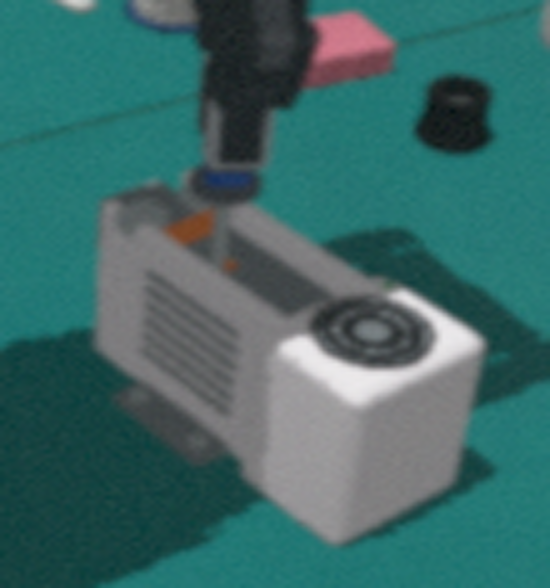

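The scene view shows the pin in the well on the orange pad at (230,265), beside the tongue at (190,228). The force has begun to rise as expected. I'll press, then push in stages.

```bash
python3 - <<'E'
from h import *
print(bot.servo_line(W(0,9,57.5),speed=30,until_force=9)); st()
print(bot.servo_line(W(0,20,57.5),speed=20,until_force=8)); st()
im,P,c=cam('scene'); cv2.imwrite('pics/s3.png',cv2.resize(im[180:320,310:420],None,fx=5,fy=4.2,interpolation=cv2.INTER_CUBIC))
E
```

```text
False
t 8.68 dock x 0.1 y 9.0 tip 57.5 F [-0.62 -0.86  3.65] g 14.9
False
t 9.38 dock x 0.1 y 20.1 tip 57.7 F [ 0.04 -3.16  4.53] g 15.2
```

View pics/s3.png

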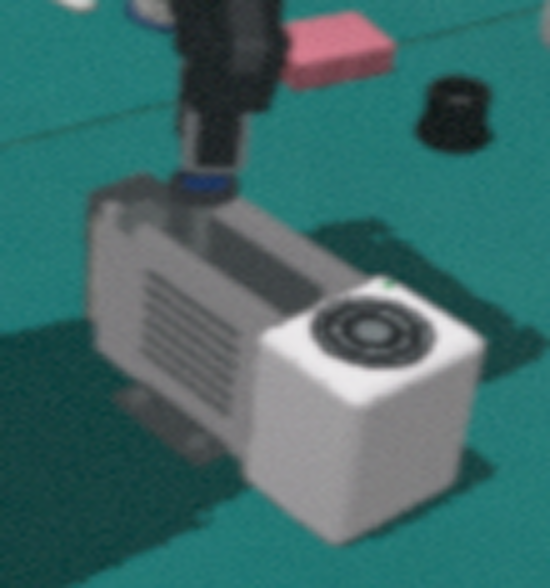

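The tongue has sunk and the cassette is moving out with about 3 N. I'll keep pushing.

```bash
python3 - <<'E'
from h import *
for y in (32,50,80,118):
    r=bot.servo_line(W(0,y,57.5),speed=30,until_force=8); print(r); st()
    if r: break
im,P,c=cam('scene'); cv2.imwrite('pics/s4.png',cv2.resize(im[140:320,280:420],None,fx=4,fy=3.3,interpolation=cv2.INTER_CUBIC))
im,P,c=cam('top'); cv2.imwrite('pics/t4.png',cv2.resize(im[160:270,290:440],None,fx=5,fy=5,interpolation=cv2.INTER_CUBIC));np.save('pics/t4.npy',P)
E
```

```text
False
t 9.98 dock x -0.0 y 32.1 tip 57.5 F [ 0.5  -5.18  4.35] g 15.1
False
t 10.73 dock x -0.0 y 50.2 tip 57.5 F [-0.83 -2.95  4.45] g 15.3
False
t 11.88 dock x 0.1 y 80.0 tip 57.7 F [ 0.49 -6.13  6.27] g 15.0
False
t 13.30 dock x 0.0 y 118.0 tip 57.6 F [ 0.2  -6.12  6.19] g 15.3
```

View pics/s4.png

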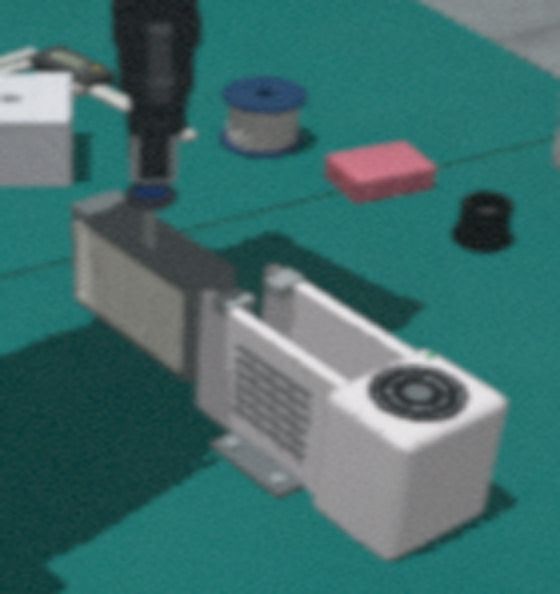

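View pics/t4.png

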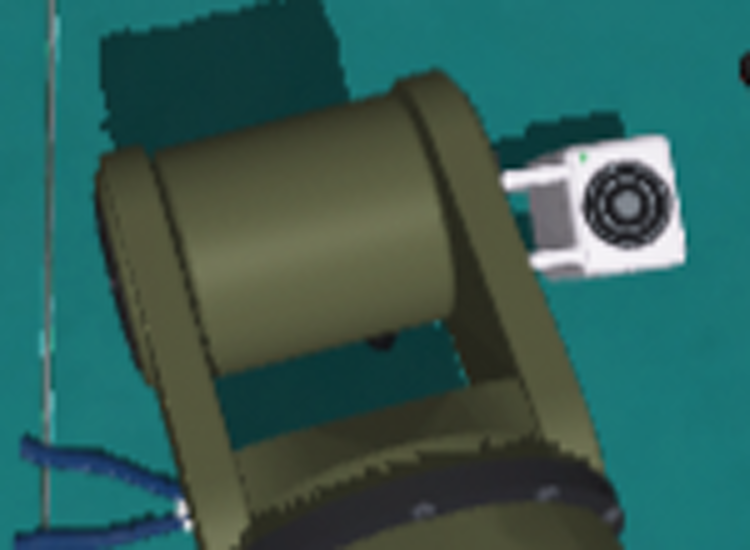

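```bash
cat >> h.py <<'E'
def cass(P):
    Q=P.reshape(-1,3); Q=Q[~np.isnan(Q[:,0])]; d=Q[:,:2]-O; x=d@X; y=d@Y; return np.stack([x,y,Q[:,2]],1)
E
python3 - <<'E'
from h import *
im,P,c=cam('scene'); D=cass(P)
m=(D[:,2]>12)&(D[:,2]<70)&(abs(D[:,0])<30)&(D[:,1]>20)&(D[:,1]<190)
k=D[m]
h,e=np.histogram(k[:,1],bins=np.arange(20,190,5))
for a,b in zip(e,h): print(int(a),b,k[(k[:,1]>=a)&(k[:,1]<a+5)][:,0].round(0)[:1] , np.median(k[(k[:,1]>=a)&(k[:,1]<a+5)][:,0]).round(1) if b else '')
E
```

```text
20 60 [18.] -20.5
25 57 [18.] -20.3
30 58 [19.] -20.4
35 56 [19.] -19.9
40 59 [18.] -20.1
45 39 [19.] -19.8
50 1 [-19.] -18.9
55 0 [] 
60 5 [-0.] -7.1
65 107 [12.] -9.9
70 47 [-14.] -13.2
75 35 [-12.] -13.2
80 34 [-12.] -13.2
85 34 [-13.] -12.8
90 36 [-13.] -12.7
95 30 [-12.] -12.8
100 44 [-11.] -13.1
105 33 [-12.] -12.7
110 29 [9.] -12.9
115 44 [8.] -12.2
120 34 [-10.] -12.7
125 37 [-11.] -12.4
130 28 [-12.] -12.2
135 36 [-12.] -12.2
140 29 [-11.] -11.8
145 29 [-12.] -12.3
150 37 [-11.] -11.9
155 27 [-13.] -12.1
160 18 [-11.] -11.5
165 6 [-11.] -10.6
170 0 [] 
175 0 [] 
180 0 []
```

The cassette's rear is at dock y ≈65, against the mouth at 51, so it stands about 14 mm clear. I'll release it and move round to the pleated side.

```bash
python3 - <<'E'
from h import *
bot.servo_line(W(0,113,57.5),speed=30); st()
bot.servo_line(W(0,113,100),speed=60); st()
bot.servo_line(W(-40,117,100),speed=120)
bot.servo_line(W(-40,117,66.5),speed=80); st()
im,P,c=cam('scene'); D=cass(P)
k=D[(D[:,2]>20)&(D[:,2]<70)&(D[:,0]>-25)&(D[:,0]<25)&(D[:,1]>58)&(D[:,1]<190)]; print(k[:,1].min(),k[:,1].max())
bot.servo_line(W(-8,117,66.5),speed=30); st()
im,P,c=cam('scene'); cv2.imwrite('pics/s5.png',cv2.resize(im[140:320,280:420],None,fx=4,fy=3.3,interpolation=cv2.INTER_CUBIC))
D=cass(P)
for z in (15,30,45,60):
    k=D[(abs(D[:,2]-z)<5)&(D[:,0]>-25)&(D[:,0]<30)&(D[:,1]>80)&(D[:,1]<150)]; print(z,len(k),np.median(k[:,0]))
E
```

```text
t 13.77 dock x -0.1 y 113.2 tip 57.4 F [-0.94  2.18  3.88] g 15.2
t 14.62 dock x -0.2 y 113.0 tip 99.6 F [-0.69 -0.2  -0.5 ] g 15.3
t 15.68 dock x -39.8 y 117.0 tip 66.5 F [ 0.67 -0.41 -0.5 ] g 14.9
64.63030267126082 166.3256068672082
t 16.94 dock x -8.1 y 117.0 tip 66.5 F [-0.78  0.38 -1.01] g 15.0
15 92 -10.920377848550705
30 90 -9.075718697527016
45 93 -7.094829842897752
60 90 -5.059532486864929
```

View pics/s5.png

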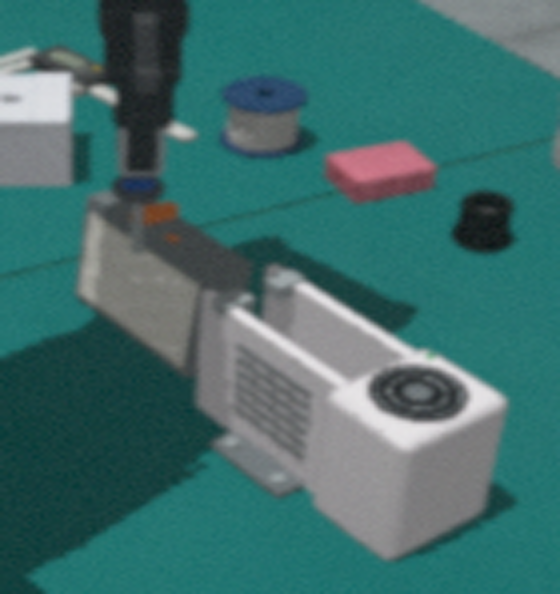

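It is leaning cleanly (about 7.5°) without sliding, and the button is up. I'll continue.

```bash
python3 - <<'E'
from h import *
bot.servo_line(W(14,117,66.5),speed=25); st()
bot.dwell(0.3)
im,P,c=cam('scene'); cv2.imwrite('pics/s6.png',cv2.resize(im[140:320,280:420],None,fx=4,fy=3.3,interpolation=cv2.INTER_CUBIC))
E
```

```text
t 18.02 dock x 13.9 y 117.0 tip 66.5 F [ 0.5   0.28 -1.27] g 15.0
```

View pics/s6.png

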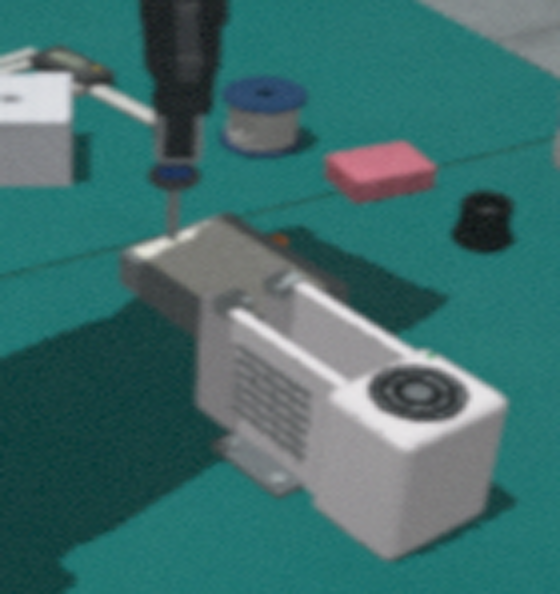

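The cassette lies over with the pleated face up at (220,260), clear of the mouth. Now I'll carry the tool to above the stand and check the pin's alignment.

```bash
python3 - <<'E'
from h import *
bot.servo_line(W(14,117,120),speed=120)
bot.move_to([527.7,386.6,78+H],down(64.0)); s=st()
e=s['ee_pos']; print(e)
im,P,c=cam('scene'); cv2.imwrite('pics/s7.png',cv2.resize(im[100:240,230:370],None,fx=4,fy=4,interpolation=cv2.INTER_CUBIC))
Q=P.reshape(-1,3); 
for z0,z1 in((82,100),(100,119),(119,122)):
    k=Q[(Q[:,2]>z0)&(Q[:,2]<z1)&(np.hypot(Q[:,0]-e[0],Q[:,1]-e[1])<25)]; print(z0,len(k),np.median(k,0) if len(k) else '')
D=cass(P); k=D[(D[:,2]>10)&(D[:,0]>-30)&(D[:,0]<130)&(D[:,1]>57)&(D[:,1]<190)&(D[:,2]<60)]
t=k[k[:,2]>22]; print('cassette top z',np.median(t[:,2]),t[:,2].std(),t.min(0),t.max(0))
E
```

```text
t 19.84 dock x 54.0 y 324.9 tip 78.0 F [-0.72 -0.29 -0.3 ] g 15.3
[528.04974365 385.46295171 161.42028748]
82 14 [528.22398045 383.0636628   89.63556596]
100 16 [528.61355652 382.82310532 109.38705963]
119 1 [524.29213903 378.88837472 121.69598991]
cassette top z 29.30760381620553 1.5665082932172478 [16.11153372 63.23304457 22.10257769] [100.59227359 166.9331576   32.66171729]
```

View pics/s7.png

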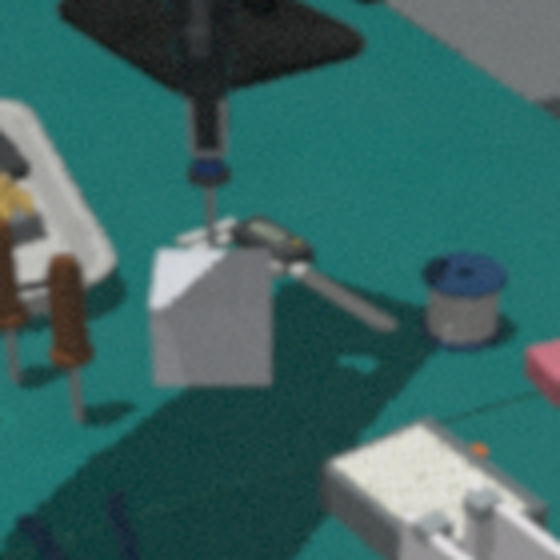

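The pin is upright over the stand, with no offset between heights, and the cassette is flat with its top at z≈29. I'll lower the tool.

```bash
python3 - <<'E'
from h import *
o=down(64.0)
print(bot.servo_line([527.6,386.4,45+H],o,speed=40,until_force=6)); st()
print(bot.servo_line([527.6,386.4,11.3+H],o,speed=40,until_force=6)); s=st(); print(s['ee_pos'])
E
```

```text
False
t 20.87 dock x 53.8 y 326.0 tip 45.3 F [ 0.32 -0.98 -0.35] g 15.3
True
t 21.69 dock x 53.4 y 325.8 tip 11.1 F [-0.51 -0.02  4.91] g 15.0
[527.36998883 386.24033653  94.45328903]
```

Seated at the same height it was taken from. Release, retreat, check.

```bash
python3 - <<'E'
from h import *
bot.move_gripper(50); st()
bot.servo_line([527.4,386.3,215],speed=120)
bot.move_to([300,430,260],down(64)); bot.dwell(0.5); st()
for n in('scene','top'):
    im,P,c=cam(n); np.save(f'pics/{n}9.npy',P); cv2.imwrite(f'pics/{n}9.png',im)
    D=cass(P); k=D[(D[:,2]>22)&(D[:,2]<45)&(D[:,0]>-30)&(D[:,0]<130)&(D[:,1]>57)&(D[:,1]<190)]
    print(n,np.median(k[:,2]),k.min(0),k.max(0))
    Q=P.reshape(-1,3)
    q=Q[(Q[:,2]>105)&(Q[:,2]<125)&(np.hypot(Q[:,0]-527,Q[:,1]-387)<30)]; print('cap',len(q),q.mean(0),q.max(0))
im=cv2.imread('pics/top9.png'); a=im[110:290,210:450]
cv2.imwrite('pics/top9c.png',cv2.resize(a,None,fx=3.2,fy=3.2,interpolation=cv2.INTER_CUBIC))
d=cv2.absdiff(im,cv2.imread('pics/top0.png'))[110:290,210:450]; cv2.imwrite('pics/diff9.png',cv2.resize(d,None,fx=3,fy=3))
E
```

```text
t 22.12 dock x 53.0 y 325.6 tip 10.1 F [ 0.43 -0.84  0.6 ] g 50.1
t 24.71 dock x -163.9 y 405.3 tip 176.5 F [-0.34  0.57 -0.27] g 50.0
scene 29.24387800812292 [16.37161371 63.06663352 22.21560284] [100.00661251 165.13516081  33.00128149]
cap 57 [527.42743185 381.53022634 114.30122279] [538.43570233 392.19725085 121.20335401]
top 29.08628902706573 [15.37451378 65.40666823 22.16291109] [ 98.89544621 166.49997256  34.1570261 ]
cap 56 [526.78675087 385.05109237 117.33823803] [535.6147405  395.35944942 121.26373006]
```

View pics/top9c.png

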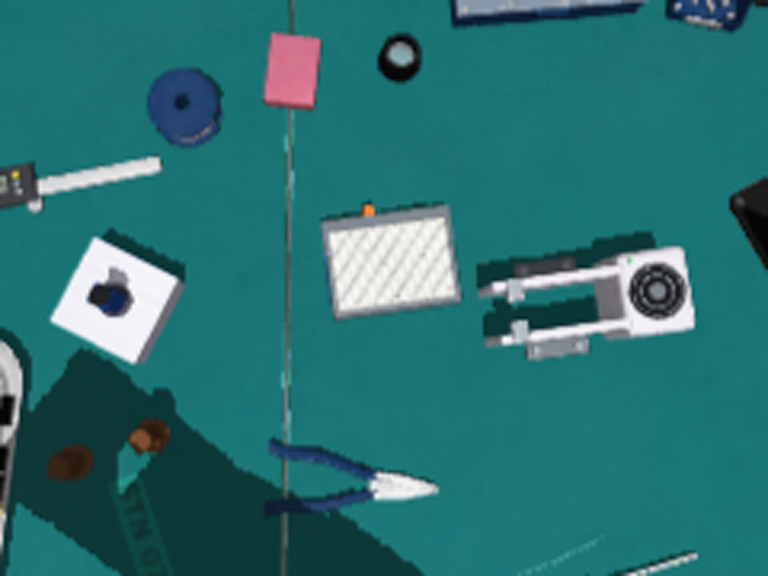

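View pics/scene9.png

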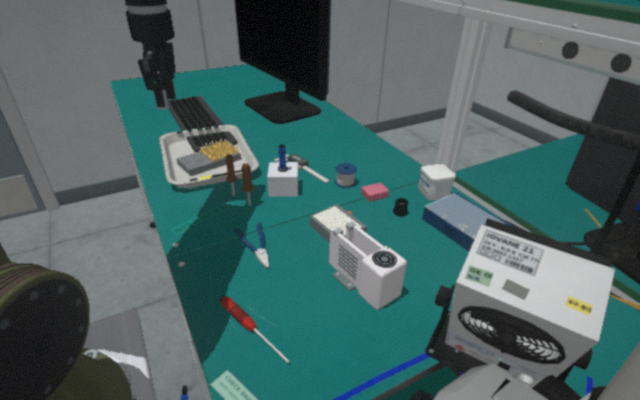

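View pics/diff9.png

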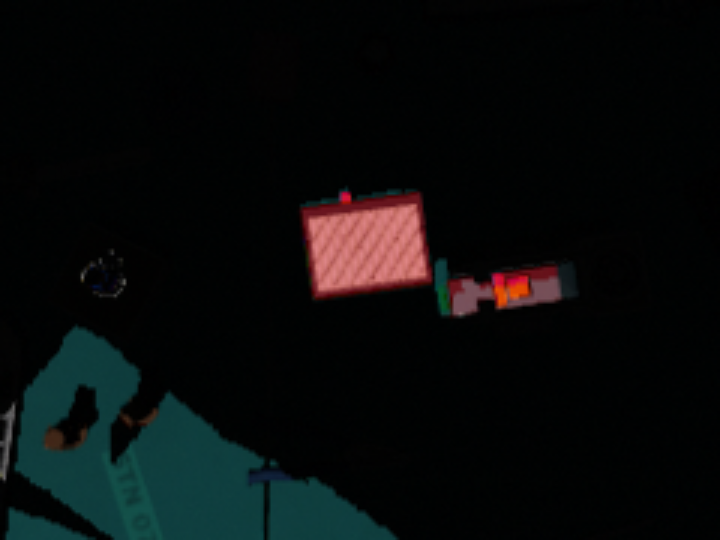

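The top crop shows the cassette flat with its white pleats up at (392,262), clear of the mouth at (490,290). The tool is in its block at (108,297). The difference image shows nothing else moved; the rest of it is the arm's shadow.

```bash
python3 - <<'E'
from h import *
st(); print(bot.finish_job())
E
```

```text
t 24.81 dock x -164.0 y 405.3 tip 176.6 F [-0.56  0.23 -0.46] g 49.9
the job is handed in; nothing more can be done
None
```

The job is done and handed in at 24.8 s on the robot's clock; `finish_job` gives no verdict.

I took the blue pin tool from its stand and pressed the button about 10.5 mm. With the button held down, I pushed the cassette out until its rear stood about 14 mm clear of the dock's mouth. The push took 6 N at most, and I saw no sign of it catching on the lugs. I then tipped the cassette over with the pin and put the tool back in the stand.

**Last checks:**
- **Cassette:** it lies flat with its top at about 29 mm (28 expected), white pleats up. Both cameras put its near edge at dock y of about 63–65 mm, against the mouth at 51.
- **Tool:** it stands in its hole at the height it was taken from, with its cap about 121 mm up and about 1 mm off its starting position.
- **Pliers, spool, pink box and loupe:** they show no movement in the before/after top views. The arm's shadow covers part of the pliers there.

No check failed. The scene camera read the dock about 2 mm off from the top camera, which is within the stated calibration.

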